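Crank the model turntable round to the waiting wagon

TASK

On the bench is a model railway turntable whose bridge is turned slowly by a worm-drive crank. Wind the crank by its upright handle, as many turns as it takes, until the track on the bridge lines up with the track on which the low grey wagon is waiting, then let go of the crank. Leave that wagon standing where it is on its track.

Things in the scene. Friction and masses are not known exactly. Their poses are not given: they have to be found in the camera images.
- crank_grip (a point): Middle of the crank's upright black handle: 17 mm across, 44 mm tall, centre about 79 mm above the bench, crank arm 27 mm below this point; grip from above. The sleeve spins freely on its pin, so the gripper need not turn. x axis points outward along the arm, z up: the crank's shaft lies 35 mm from here along minus x. About 2 N moves it. Beware tall cabinets about 0.1 m beyond.
- bridge_mid (a point): Pivot of the bridge, on its deck 12 mm above the bench: plywood strip 119 x 34 mm with a track, in a round pit 140 mm across. x runs along its track toward the end near the two fixed tracks, z up. Only the crank turns it (self-locking worm): one full crank turn gives 18 degrees in the same sense (counterclockwise gives counterclockwise). The pit's rim has a line every 18 degrees.
- road_mid (a point): Middle of the fixed track where the wagon waits, on a plywood strip 116 x 38 mm, 129 mm from the bridge's pivot, 18 mm above the bench. x runs along the track away from the pivot, z up. The bridge starts 25 to 50 degrees clockwise of it, seen from above. A shorter fixed track without a wagon, beyond the bridge's end the other way, is not wanted.
- wagon: The waiting wagon: low grey open model wagon, 111 x 28 x 26 mm, loose on its fixed track; origin under its middle at the wheels, y along its length, z up. (A longer, taller red wagon on the bare bench has no part in this.)

How it is judged:
At the end, for the whole second after the job is handed in: The bridge's track points along the waiting wagon's track within 6 degrees, and the wagon still stands upright on its track, within 20 mm of the track's middle (angle between the x axis of bridge_mid and the x axis of road_mid, either way round below 0.105 rad and horizontal distance between wagon and road_mid below 0.02 m and angle between wagon's own z axis and vertical below 0.17 rad); the robot touches nothing.
It fails at once if the waiting wagon is moved by more than 15 mm (distance of wagon from where it was at the start of the episode above 0.015 m).
It also fails if it takes over 51 s, if anything falls off the work surface, if the arm or the gripper's body presses on something with over 40 N, if the wrist force passes 120 N, or if a joint passes its speed limit or range.

ROBOT

A 7-joint arm with a two-finger parallel gripper is mounted at the origin on a cart in front of the work surface, level with it; the furniture and walls round the work are solid. World frame = base frame: x ahead of the robot, y to its left, z up, the work surface at z = 0. Lengths are in m, angles in rad, forces in N, time in s.
With the tool pointing down it reaches from about 0.4 to 0.85 m from the base axis. Payload 10.4 kg.
Tool frame: the origin (TCP) lies midway between the tips of the shut fingers; the grasp point (between the pads) lies 19 mm behind it; z points along the fingers, x is the direction in which the jaws open and shut, and the axes are right-handed (so a half turn about z gives the same grasp; the last joint's range is limited). The gripper opens to 85 mm and grips with 20 to 120 N. Pads are 22 mm wide; open, the fingers measure 114 mm over their backs; the gripper's body (76 mm by 85 mm) begins 54 mm behind the grasp point. The pads swing forward as they close: fully open they stand 13 mm farther back than shut.
Start: joints at [-1.182, 0.332, -0.065, 1.46, 0.022, 1.35, -0.088], TCP at [0.25, 0.573, 0.209] pointing down, gripper open.
Joint ranges: [-2.6, 2.6], [-0.5, 2.12], [-1.47, 1.34], [0.16, 2.42], [-1.27, 4.41], [0.06, 2.06], [-2.6, 2.6]. Speed limits (rad/s): [2.22, 2.22, 2.79, 2.79, 3.14, 3.14, 3.14].

INTERFACE

Orientations are given as a unit quaternion [x, y, z, w].
In Python, from workcell import manip, cams gives the robot as it stands.
- The arm moves only by the tool move_arm, never from a script. Its argument "moves" is a list of rows, each a list of 7 numbers: the turn, a rotation vector about the tool's x, y, z in degrees, then the shift along the tool's x, y, z in m, then the finger opening in m, from 0 to 0.0854. A call has 1 to 10 rows; each row is the pose to reach, as a shift and turn from the pose commanded when the call began, along the tool's axes at that moment; what a row does not reach only later rows make up. A row lasts 1/10 s, in which the tool goes at most 50 mm and 8.59 degrees, less where a joint would pass 70% of its speed; a pose out of reach is approached as far as the arm can. A call with a gripper value outside its range is refused whole. The fingers move at their own pace and stop on an object; "grip_force" is the grip in N (left out, the last holds). Time passes only in rows, so rows that repeat a pose let the fingers close. It gives the time, the measured TCP pose, the force and the opening at its end, in the units of the state.
- manip.get_obs(): the state, without advancing time (a new reading comes with each control period).
- cams.camera(name): name is "side" or "top"; returns the picture (400x640x3 uint8, red, green, blue); there is no depth.
- cams.camera_params(name): a dict with "fx", "fy", "cx", "cy" (pixels), "dist_coeffs" ([k1, k2, p1, p2, k3] as OpenCV has them; the pictures are not rectified), "xyz" and "rotation" of the camera in the world. Camera axes: x right, y up, looking along -z (the intrinsics and any distortion apply to the point x, -y, -z); pixel columns grow to the right and rows downward; lengths in m; the calibration is good to about 2 mm. A picture is of the moment at which its call begins. camera_params takes no time and is no camera call.
- manip.hand_in(): hands the job in, once; it reports no verdict.
The state is a dict: "clock": time; "joint_pos": joint angles; "joint_velocities": joint speeds; "tau": joint torques, N m; "position": TCP position; "ee_rot": TCP orientation; "ft_force": force on the tool from outside, world axes, zero at the start; "torque": the same for the moment, N m; "grip_width": opening from 0.0 (shut) to 1.0 (fully open).
Only numpy, scipy, OpenCV 4.12 (cv2) and the standard library are available. Lean on these libraries where they do the work, as an engineer would, in place of code of your own. Each camera call takes 0.05 s, during which the arm holds its last target. There are 200 camera calls.

## Working session

There is one attempt and no reset: what is moved stays moved. The work goes in short steps, Python scripts to look and compute and a tool call to move; the robot and the scene stay as the last step left them, time stands still between calls to the robot, and variables do not carry over. Pictures are saved under pics/ and viewed, about 8 in all and at most 12, crops included, and the job is handed in when it is done.

Besides the shell and the picture viewer there is one more tool, called as name(argument=value, ...), one argument or row to a line, values as JSON. move_arm: Moves the arm, as the interface text tells. Its arguments: {"type":"object","properties":{"moves":{"type":"array","items":{"type":"array","items":{"type":"number"}}},"grip_force":{"type":"number"}},"required":["moves"]}

```bash
mkdir -p pics; ls; cat > h.py <<'E'
import numpy as np, cv2
from workcell import manip, cams
from scipy.spatial.transform import Rotation as R
def KD(n):
    p=cams.camera_params(n); K=np.array([[p['fx'],0,p['cx']],[0,p['fy'],p['cy']],[0,0,1.]])
    r=np.array(p['rotation'],float)
    r=R.from_quat(r).as_matrix() if r.size==4 else r.reshape(3,3)
    return K,np.array(p['dist_coeffs'],float),np.array(p['xyz'],float),r
def onplane(n,uv,z):
    K,d,c,r=KD(n); q=cv2.undistortPoints(np.array(uv,float).reshape(-1,1,2),K,d)[:,0]
    v=np.c_[q[:,0],-q[:,1],-np.ones(len(q))]@r.T
    return c+v*((z-c[2])/v[:,2])[:,None]
def proj(n,P):
    K,d,c,r=KD(n); q=(np.array(P,float).reshape(-1,3)-c)@r; q=q*[1,-1,-1]
    return cv2.projectPoints(q,np.zeros(3),np.zeros(3),K,d)[0][:,0]
def snap(n,f):
    im=cams.camera(n); cv2.imwrite('pics/'+f,im[:,:,::-1]); return im
E
python3 - <<'E'
from h import *
for n in('top','side'):
    snap(n,n+'0.png'); print(n,cams.camera_params(n))
print(manip.get_obs())
E
```

```text
pics
top {'fx': 383.3977345051242, 'fy': 383.3977345051242, 'cx': 317.47227528829666, 'cy': 202.6087380720102, 'dist_coeffs': array([-0.00651158,  0.        ,  0.        ,  0.        ,  0.        ]), 'xyz': array([ 0.40379665, -0.31726658,  0.93968362]), 'rotation': array([-0.04944928,  0.02610035,  0.70680346, -0.70519671])}
side {'fx': 375.00000066330466, 'fy': 375.00000066330466, 'cx': 316.5341227130644, 'cy': 206.00084362704362, 'dist_coeffs': array([0.02839048, 0.        , 0.        , 0.        , 0.        ]), 'xyz': array([ 0.12652279, -0.90680343,  0.53585967]), 'rotation': array([ 0.4671469 , -0.136296  , -0.24585166,  0.83830432])}
{'clock': 0.1, 'joint_pos': array([-1.18162752,  0.33282404, -0.06470008,  1.46080959,  0.02161947,
        1.3499301 , -0.08852125]), 'joint_velocities': array([-0.00154581, -0.00140242,  0.00041486, -0.00173361,  0.00047164,
       -0.00128429, -0.00086284]), 'tau': array([ 1.94440465e-03, -6.26747561e+01,  4.98093199e-02, -3.92423093e+01,
        1.64316245e-02,  7.06476480e-03, -4.75780030e-05]), 'position': array([0.25001295, 0.57243107, 0.20860873]), 'ee_rot': array([ 8.36728494e-01,  5.47617586e-01, -5.11721818e-04,  3.80179771e-04]), 'ft_force': array([-0.11598094,  0.02905035, -0.47445568]), 'torque': array([ 0.05381692, -0.02551551, -0.00715412]), 'grip_width': 0.9997018937651934}
```

View pics/top0.png

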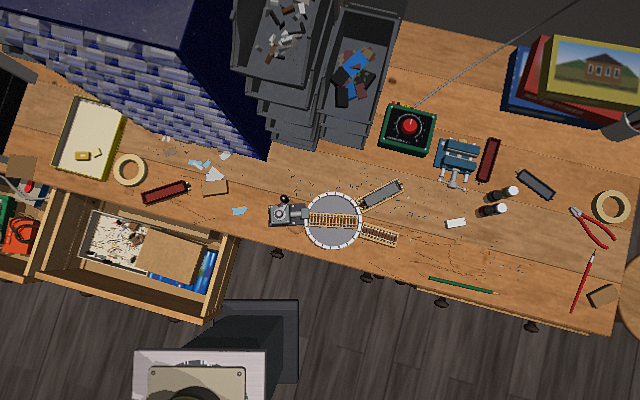

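View pics/side0.png

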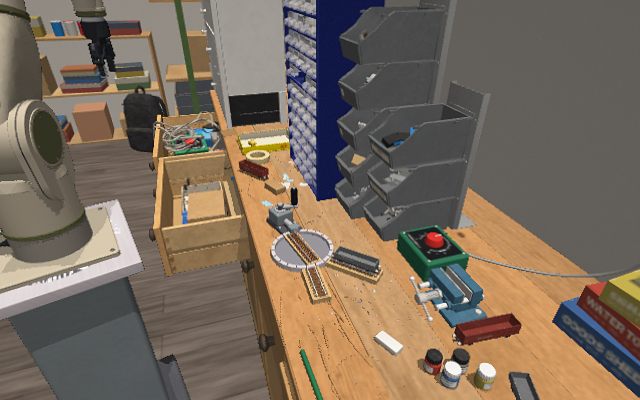

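The top view shows the pit at about (333,220), the crank box at (285,213), the black handle at about (284,200), the wagon at (381,194) and the unwanted track at (380,237). In the side view the handle is at (294,196). Next I zoom in.

```bash
python3 - <<'E'
from h import *
a=cv2.imread('pics/top0.png')[170:260,250:420]; b=cv2.imread('pics/side0.png')[175:310,250:400]
a=cv2.resize(a,None,fx=4.4,fy=4.4,interpolation=cv2.INTER_CUBIC)
cv2.imwrite('pics/c1.png',a)
cv2.imwrite('pics/c2.png',cv2.resize(b,None,fx=4.4,fy=4.4,interpolation=cv2.INTER_CUBIC))
E
```

```text
(no output)
```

View pics/c1.png

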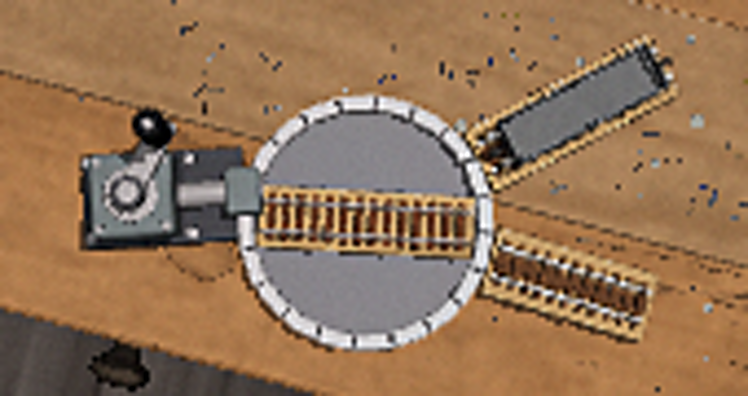

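View pics/c2.png

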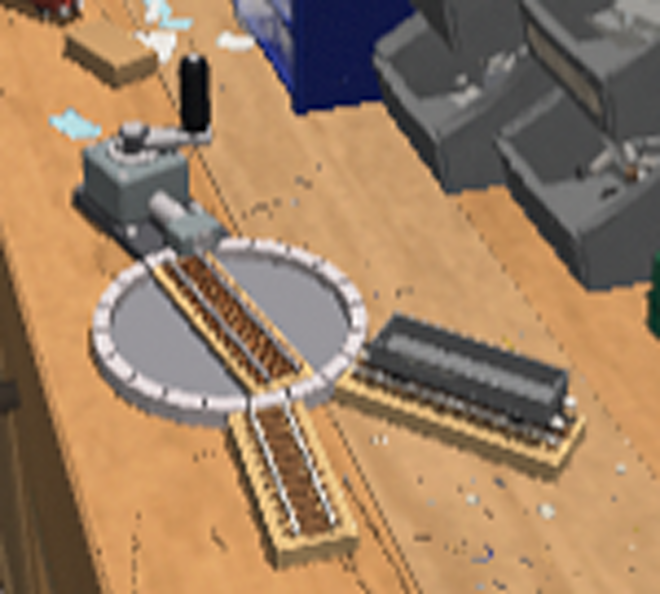

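```bash
cat > m.py <<'E'
from h import *
def T(p): return np.array([250,170])+(np.array(p,float)+.5)/4.4-.5
def S(p): return np.array([250,175])+(np.array(p,float)+.5)/4.4-.5
E
python3 - <<'E'
from m import *
def tri(a,b):
    P=[]
    for n,u in(('top',a),('side',b)):
        K,d,c,r=KD(n);P.append((c,onplane(n,u,0)[0]-c))
    (c1,v1),(c2,v2)=P
    s=np.linalg.lstsq(np.c_[v1,-v2],c2-c1,rcond=None)[0]
    p,q=c1+s[0]*v1,c2+s[1]*v2; return (p+q)/2,np.linalg.norm(p-q)
print('handle tri',tri(T((153,127)),S((195,93))))
print('handle plane',onplane('top',T((153,127)),.079),onplane('side',S((195,93)),.079))
print('shaft',tri(T((128,192)),S((133,133))),onplane('top',T((128,192)),.06))
b=onplane('top',[T(p) for p in((260,217),(473.5,228))],.012); print('bridge',b,np.linalg.norm(b[1]-b[0]),b.mean(0))
r=onplane('top',[T(p) for p in((467,133),(648,38),(497,187),(677,92))],.018); print('road',r,r.mean(0))
print('len/wid',np.linalg.norm(r[1]-r[0]),np.linalg.norm(r[2]-r[0]),np.linalg.norm(r.mean(0)-b.mean(0)))
an=lambda v:np.degrees(np.arctan2(v[1],v[0]))
print('ang bridge',an(b[1]-b[0]),'road edges',an(r[1]-r[0]),an(r[3]-r[2]),'pivot-road',an(r.mean(0)-b.mean(0)))
# pit ring centre
e=onplane('top',[T(p) for p in((240,222),(494,222),(368,97),(368,350))],.012);print('pit',e,e.mean(0))
print('side bridge',onplane('side',[S(p) for p in((180,262),(285,385))],.012))
print('tcp rot',R.from_quat(manip.get_obs()['ee_rot']).as_matrix().round(3))
E
```

```text
handle tri (array([ 0.50568161, -0.21326428,  0.07712832]), np.float64(0.00109605975125499))
handle plane [[ 0.50595082 -0.21373381  0.079     ]] [[ 0.50362546 -0.2158896   0.079     ]]
shaft (array([ 0.47396214, -0.19749223,  0.05356269]), np.float64(0.0010056044288184725)) [[ 0.47390313 -0.19857696  0.06      ]]
bridge [[ 0.46368069 -0.26530365  0.012     ]
 [ 0.45732646 -0.38260149  0.012     ]] 0.11746982460324487 [ 0.46050358 -0.32395257  0.012     ]
road [[ 0.50911431 -0.37922381  0.018     ]
 [ 0.56127023 -0.47909143  0.018     ]
 [ 0.47935536 -0.39523834  0.018     ]
 [ 0.53122592 -0.49420739  0.018     ]] [ 0.52024145 -0.43694024  0.018     ]
len/wid 0.11266668040643059 0.03379438812792837 0.12794853750955834
ang bridge -93.1007804669672 road edges -62.42416182271724 -62.34056347849438 pivot-road -62.13407957159034
pit [[ 0.46094967 -0.25426781  0.012     ]
 [ 0.46059189 -0.3938556   0.012     ]
 [ 0.53011975 -0.32511994  0.012     ]
 [ 0.39087417 -0.32444213  0.012     ]] [ 0.46063387 -0.32442137  0.012     ]
side bridge [[ 0.4624657  -0.26731941  0.012     ]
 [ 0.45581012 -0.38329107  0.012     ]]
tcp rot [[ 0.4    0.916 -0.   ]
 [ 0.916 -0.4   -0.001]
 [-0.001  0.    -1.   ]]
```

move_arm(
  moves=[
    [0,0,0,-0.281,0.286,0,0.085],
    [0,0,0,-0.281,0.286,0,0.085],
    [0,0,0,-0.281,0.286,0,0.085],
    [0,0,0,-0.281,0.286,0,0.085],
    [0,0,0,-0.281,0.286,0,0.085],
    [0,0,0,-0.281,0.286,0,0.085],
    [0,0,0,-0.281,0.286,0,0.085],
    [0,0,0,-0.281,0.286,0,0.085],
    [0,0,0,-0.281,0.286,0,0.085],
    [0,0,0,-0.281,0.286,0,0.085],
  ],
)

```text
clock: 1.1
position: [0.4, 0.1999, 0.2093]
ee_rot: [0.837, 0.547, 0.0, -0.0]
ft_force: [-0.6, 0.2, 0.4]
grip_width: 0.991
```

move_arm(
  moves=[
    [0,0,0,-0.337,0.262,0,0.05],
    [0,0,0,-0.337,0.262,0,0.05],
    [0,0,0,-0.337,0.262,0,0.05],
    [0,0,0,-0.337,0.262,0,0.05],
    [0,0,0,-0.337,0.262,0,0.05],
    [0,0,0,-0.337,0.262,0,0.05],
    [0,0,0,-0.337,0.262,0,0.05],
    [0,0,0,-0.337,0.262,0,0.05],
    [0,0,0,-0.337,0.262,0,0.05],
    [0,0,0,-0.337,0.262,0,0.05],
  ],
)

```text
clock: 2.1
position: [0.5053, -0.2155, 0.2088]
ee_rot: [0.838, 0.546, -0.001, 0.001]
ft_force: [0.2, 0.6, 0.5]
grip_width: 0.586
```

```bash
python3 - <<'E'
from h import *
o=manip.get_obs();print(o['position'],o['ft_force'],o['joint_pos'].round(2))
a=snap('top','t1.png'); b=snap('side','s1.png')
p=proj('side',[o['position'],[*o['position'][:2],.101]]);print(p)
f=lambda i,s:cv2.resize(i[:,:,::-1][s],(400,400),interpolation=cv2.INTER_CUBIC)
cv2.imwrite('pics/j1.png',np.hstack([f(a,np.s_[100:260,210:370]),f(b,np.s_[120:280,220:380])]))
E
```

```text
[ 0.50533639 -0.215525    0.20877314] [0.24461331 0.58375993 0.54640491] [-0.32  0.19  0.73  1.7  -0.13  1.31  1.59]
[[292.59249459 145.38183146]
 [294.17435341 187.54193108]]
```

View pics/j1.png

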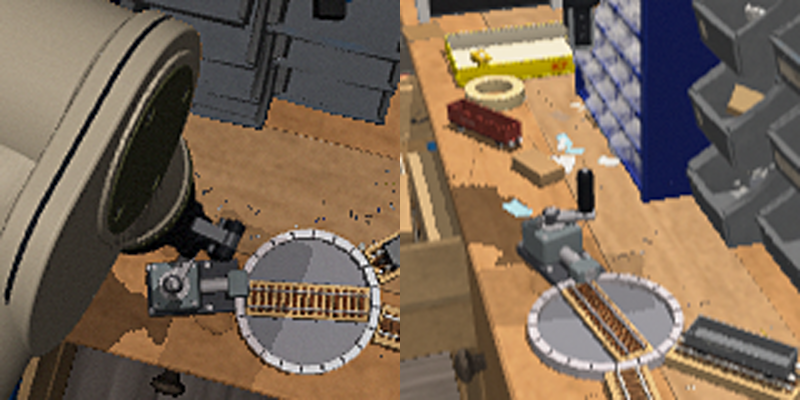

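The handle top (585,170 in the right half) lies where the TCP axis projects (585,169), so the alignment is good. I descend and close.

move_arm(
  moves=[
    [0,0,0,0,0,0.03,0.05],
    [0,0,0,0,0,0.06,0.05],
    [0,0,0,0,0,0.08,0.05],
    [0,0,0,0,0,0.1,0.05],
    [0,0,0,0,0,0.12,0.05],
    [0,0,0,0,0,0.135,0.05],
    [0,0,0,0,0,0.141,0.05],
    [0,0,0,0,0,0.141,0.05],
  ],
  grip_force=30,
)

```text
clock: 3.0
position: [0.5049, -0.2119, 0.0678]
ee_rot: [0.836, 0.548, -0.0, -0.001]
ft_force: [-0.7, 0.5, 0.7]
grip_width: 0.581
```

move_arm(
  moves=[
    [0,0,0,0,0,0,0.01],
    [0,0,0,0,0,0,0.01],
    [0,0,0,0,0,0,0.01],
    [0,0,0,0,0,0,0.01],
    [0,0,0,0,0,0,0.01],
    [0,0,0,0,0,0,0.01],
    [0,0,0,0,0,0,0.01],
    [0,0,0,0,0,0,0.01],
  ],
  grip_force=30,
)

```text
clock: 3.8
position: [0.5057, -0.2131, 0.069]
ee_rot: [0.837, 0.548, 0.001, 0.0]
ft_force: [-0.8, 0.6, 6.3]
grip_width: 0.168
```

```bash
python3 - <<'E'
from h import *
o=manip.get_obs();print(o['clock'],o['position'],o['ft_force'],o['grip_width']*.0854)
M=R.from_quat(o['ee_rot']).as_matrix();print(M.round(3))
C=np.array([.474,-.198]); v=o['position'][:2]-C; r=np.hypot(*v);a=np.degrees(np.arctan2(v[1],v[0]));print(r,a)
for k in range(0,64):
    w=np.array([*(C+.035*np.array([np.cos(np.radians(a+10*k)),np.sin(np.radians(a+10*k))])),0])-[*(C+.035*v/r),0]
    if k<37: print(k,(M.T@w)[:2].round(4))
E
```

```text
3.8 [ 0.50566187 -0.21305259  0.06903621] [-0.75715731  0.62952481  6.32190138] 0.014337445461263256
[[ 0.4    0.916  0.002]
 [ 0.916 -0.4   -0.   ]
 [ 0.001  0.001 -1.   ]]
0.03505787683868259 -25.42721136991392
0 [ 0. -0.]
1 [ 0.0061 -0.0003]
2 [ 0.012  -0.0017]
3 [ 0.0176 -0.0041]
4 [ 0.0227 -0.0075]
5 [ 0.0272 -0.0116]
6 [ 0.0309 -0.0165]
7 [ 0.0336 -0.022 ]
8 [ 0.0354 -0.0278]
9 [ 0.0361 -0.0339]
10 [ 0.0358 -0.04  ]
11 [ 0.0344 -0.0459]
12 [ 0.032  -0.0515]
13 [ 0.0286 -0.0566]
14 [ 0.0245 -0.0611]
15 [ 0.0196 -0.0647]
16 [ 0.0141 -0.0675]
17 [ 0.0083 -0.0692]
18 [ 0.0022 -0.07  ]
19 [-0.0039 -0.0696]
20 [-0.0098 -0.0682]
21 [-0.0154 -0.0658]
22 [-0.0205 -0.0625]
23 [-0.025  -0.0583]
24 [-0.0286 -0.0534]
25 [-0.0314 -0.048 ]
26 [-0.0331 -0.0422]
27 [-0.0339 -0.0361]
28 [-0.0335 -0.03  ]
29 [-0.0321 -0.0241]
30 [-0.0297 -0.0185]
31 [-0.0264 -0.0134]
32 [-0.0222 -0.0089]
33 [-0.0173 -0.0052]
34 [-0.0119 -0.0025]
35 [-0.0061 -0.0007]
36 [-0.  0.]
```

move_arm(
  moves=[
    [0,0,0,0.006,0,0,0.01],
    [0,0,0,0.012,-0.0017,0,0.01],
    [0,0,0,0.0176,-0.0041,0,0.01],
    [0,0,0,0.0227,-0.0075,0,0.01],
    [0,0,0,0.0272,-0.0116,0,0.01],
    [0,0,0,0.0309,-0.0165,0,0.01],
    [0,0,0,0.0336,-0.022,0,0.01],
    [0,0,0,0.0354,-0.0278,0,0.01],
    [0,0,0,0.0361,-0.0339,0,0.01],
    [0,0,0,0.0361,-0.0339,0,0.01],
  ],
)

```text
clock: 4.8
position: [0.4889, -0.1653, 0.069]
ee_rot: [0.837, 0.548, 0.001, 0.0]
ft_force: [0.5, 0.9, 8.2]
grip_width: 0.166
```

```bash
cat > st.py <<'E'
from h import *
o=manip.get_obs(); C=np.array([.474,-.198]); v=o['position'][:2]-C
print(o['clock'],o['position'],o['ft_force'],o['grip_width']*.0854,'r,ang',np.hypot(*v),np.degrees(np.arctan2(v[1],v[0])),o['joint_pos'].round(2))
E
python3 st.py
```

```text
4.8 [ 0.48891633 -0.16532781  0.06902028] [0.49929456 0.92007611 8.24451358] 0.014178253896702681 r,ang 0.03591614004805176 65.46115797604142 [-0.37  0.26  0.69  1.94 -0.19  1.01  1.57]
```

move_arm(
  moves=[
    [0,0,0,0,-0.006,0,0.01],
    [0,0,0,-0.0017,-0.012,0,0.01],
    [0,0,0,-0.0041,-0.0176,0,0.01],
    [0,0,0,-0.0075,-0.0227,0,0.01],
    [0,0,0,-0.0116,-0.0272,0,0.01],
    [0,0,0,-0.0165,-0.0309,0,0.01],
    [0,0,0,-0.022,-0.0336,0,0.01],
    [0,0,0,-0.0278,-0.0354,0,0.01],
    [0,0,0,-0.0339,-0.0361,0,0.01],
    [0,0,0,-0.0339,-0.0361,0,0.01],
  ],
)

```text
clock: 5.8
position: [0.4421, -0.1832, 0.0689]
ee_rot: [0.837, 0.547, 0.001, 0.0]
ft_force: [-0.1, -0.5, 9.0]
grip_width: 0.169
```

```bash
python3 st.py
```

```text
5.8 [ 0.44207944 -0.18315402  0.06894711] [-0.1329351  -0.50161702  9.03029171] 0.014433214619859865 r,ang 0.0352040515921142 155.0572639745452 [-0.36  0.16  0.72  2.03 -0.13  0.99  1.58]
```

move_arm(
  moves=[
    [0,0,0,-0.006,0,0,0.01],
    [0,0,0,-0.012,0.0017,0,0.01],
    [0,0,0,-0.0176,0.0041,0,0.01],
    [0,0,0,-0.0227,0.0075,0,0.01],
    [0,0,0,-0.0272,0.0116,0,0.01],
    [0,0,0,-0.0309,0.0165,0,0.01],
    [0,0,0,-0.0336,0.022,0,0.01],
    [0,0,0,-0.0354,0.0278,0,0.01],
    [0,0,0,-0.0361,0.0339,0,0.01],
    [0,0,0,-0.0361,0.0339,0,0.01],
  ],
)

```text
clock: 6.8
position: [0.4596, -0.2293, 0.0689]
ee_rot: [0.837, 0.548, 0.001, 0.0]
ft_force: [2.8, 1.2, 8.1]
grip_width: 0.17
```

```bash
python3 st.py
```

```text
6.8 [ 0.45960361 -0.22925215  0.06893738] [2.79780785 1.17701648 8.07907813] 0.014513314485170646 r,ang 0.034408616304501476 -114.73329996861544 [-0.27  0.26  0.73  1.95 -0.21  1.01  1.71]
```

move_arm(
  moves=[
    [0,0,0,0,0.006,0,0.01],
    [0,0,0,0.0017,0.012,0,0.01],
    [0,0,0,0.0041,0.0176,0,0.01],
    [0,0,0,0.0075,0.0227,0,0.01],
    [0,0,0,0.0116,0.0272,0,0.01],
    [0,0,0,0.0165,0.0309,0,0.01],
    [0,0,0,0.022,0.0336,0,0.01],
    [0,0,0,0.0278,0.0354,0,0.01],
    [0,0,0,0.0339,0.0361,0,0.01],
    [0,0,0,0.0339,0.0361,0,0.01],
  ],
)

```text
clock: 7.8
position: [0.506, -0.2124, 0.069]
ee_rot: [0.836, 0.548, 0.001, 0.0]
ft_force: [1.0, 0.5, 8.2]
grip_width: 0.169
```

```bash
python3 st.py; python3 - <<'E'
from h import *
a=snap('top','t2.png'); b=snap('side','s2.png')
f=lambda i,s:cv2.resize(i[:,:,::-1][s],(400,400),interpolation=cv2.INTER_CUBIC)
cv2.imwrite('pics/j2.png',np.hstack([f(a,np.s_[140:270,280:410]),f(b,np.s_[160:320,240:400])]))
E
```

```text
7.8 [ 0.50596421 -0.21240041  0.06897926] [1.04987525 0.51770056 8.2313153 ] 0.01447325039889928 r,ang 0.0350582679221994 -24.25235762222507 [-0.28  0.34  0.7   1.86 -0.26  1.03  1.69]
```

View pics/j2.png

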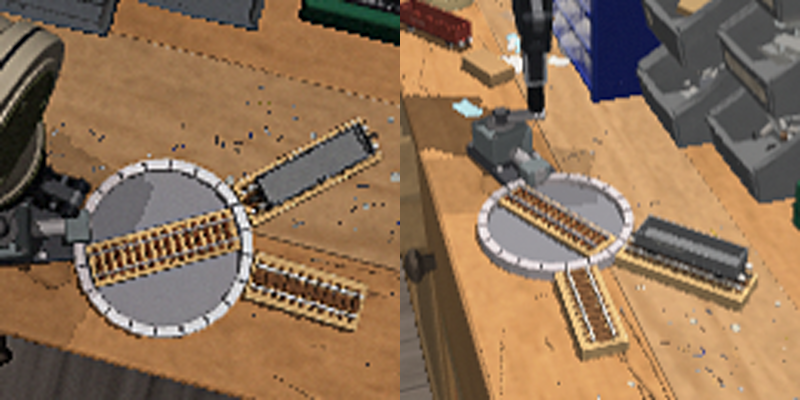

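After one turn the bridge (left half, ends (92,265) and (240,225)) has turned about 18°. About 255° of crank remain.

move_arm(
  moves=[
    [0,0,0,0.006,0,0,0.01],
    [0,0,0,0.012,-0.0017,0,0.01],
    [0,0,0,0.0176,-0.0041,0,0.01],
    [0,0,0,0.0227,-0.0075,0,0.01],
    [0,0,0,0.0272,-0.0116,0,0.01],
    [0,0,0,0.0309,-0.0165,0,0.01],
    [0,0,0,0.0336,-0.022,0,0.01],
    [0,0,0,0.0354,-0.0278,0,0.01],
    [0,0,0,0.0361,-0.0339,0,0.01],
    [0,0,0,0.0361,-0.0339,0,0.01],
  ],
)

```text
clock: 8.9
position: [0.4889, -0.1653, 0.069]
ee_rot: [0.837, 0.548, 0.001, 0.0]
ft_force: [-0.7, 2.2, 7.4]
grip_width: 0.176
```

move_arm(
  moves=[
    [0,0,0,0,-0.006,0,0.01],
    [0,0,0,-0.0017,-0.012,0,0.01],
    [0,0,0,-0.0041,-0.0176,0,0.01],
    [0,0,0,-0.0075,-0.0227,0,0.01],
    [0,0,0,-0.0116,-0.0272,0,0.01],
    [0,0,0,-0.0165,-0.0309,0,0.01],
    [0,0,0,-0.022,-0.0336,0,0.01],
    [0,0,0,-0.0278,-0.0354,0,0.01],
    [0,0,0,-0.0339,-0.0361,0,0.01],
    [0,0,0,-0.0339,-0.0361,0,0.01],
  ],
)

```text
clock: 9.9
position: [0.4421, -0.1832, 0.0689]
ee_rot: [0.837, 0.547, 0.001, 0.0]
ft_force: [-0.3, -1.5, 8.3]
grip_width: 0.17
```

move_arm(
  moves=[
    [0,0,0,-0.006,0,0,0.01],
    [0,0,0,-0.012,0.0017,0,0.01],
    [0,0,0,-0.0176,0.0041,0,0.01],
    [0,0,0,-0.0227,0.0075,0,0.01],
    [0,0,0,-0.0272,0.0116,0,0.01],
    [0,0,0,-0.0309,0.0165,0,0.01],
    [0,0,0,-0.0336,0.022,0,0.01],
    [0,0,0,-0.0345,0.0249,0,0.01],
    [0,0,0,-0.0345,0.0249,0,0.01],
  ],
)

```text
clock: 10.8
position: [0.4517, -0.2242, 0.0689]
ee_rot: [0.837, 0.548, 0.001, 0.0]
ft_force: [1.0, 1.2, 8.8]
grip_width: 0.17
```

```bash
python3 st.py; python3 - <<'E'
from h import *
a=snap('top','t3.png')
cv2.imwrite('pics/j3.png',cv2.resize(a[:,:,::-1][160:265,285:415],None,fx=5,fy=5,interpolation=cv2.INTER_CUBIC))
E
```

```text
10.8 [ 0.45171943 -0.22422153  0.06892235] [1.03459118 1.19933665 8.77025481] 0.014529886270613652 r,ang 0.03440919027132901 -130.35472416300837 [-0.3   0.24  0.75  1.97 -0.19  1.    1.7 ]
```

View pics/j3.png

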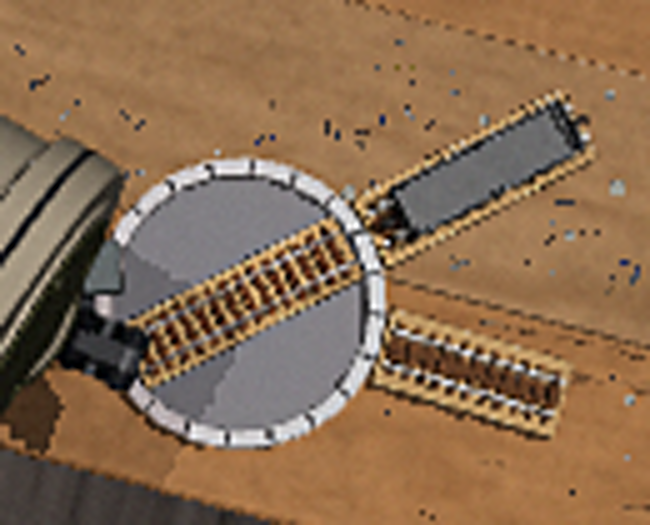

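The bridge's lower edge (150,385)→(357,275) and the road's lower edge (388,262)→(595,152) are nearly parallel and collinear. I release and lift.

move_arm(
  moves=[
    [0,0,0,0,0,0,0.03],
    [0,0,0,0,0,0,0.03],
    [0,0,0,0,0,0,0.03],
    [0,0,0,0,0,0,0.03],
    [0,0,0,0,0,-0.02,0.03],
    [0,0,0,0,0,-0.05,0.03],
    [0,0,0,0,0,-0.09,0.03],
    [0,0,0,0,0,-0.14,0.03],
    [0,0,0,0,0,-0.14,0.03],
  ],
)

```text
clock: 11.75
position: [0.4532, -0.2259, 0.214]
ee_rot: [0.837, 0.547, 0.003, 0.003]
ft_force: [1.3, 0.1, -1.0]
grip_width: 0.352
```

move_arm(
  moves=[
    [0,0,0,0.15,-0.1,0,0.05],
    [0,0,0,0.15,-0.1,0,0.05],
    [0,0,0,0.15,-0.1,0,0.05],
    [0,0,0,0.15,-0.1,0,0.05],
    [0,0,0,0.15,-0.1,0,0.05],
    [0,0,0,0.15,-0.1,0,0.05],
  ],
)

```text
clock: 12.35
position: [0.4189, -0.0468, 0.2081]
ee_rot: [0.836, 0.548, -0.0, -0.0]
ft_force: [-0.0, -0.7, 0.6]
grip_width: 0.584
```

```bash
python3 st.py; python3 - <<'E'
from h import *
a=snap('top','t4.png');b=snap('side','s4.png')
f=lambda i,s:cv2.resize(i[:,:,::-1][s],None,fx=5,fy=5,interpolation=cv2.INTER_CUBIC)
cv2.imwrite('pics/j4.png',f(a,np.s_[160:265,260:415]))
# wagon: compare with the first picture
c=cv2.imread('pics/top0.png')[175:212,355:410];d=a[175:212,355:410,::-1]
print('wagon patch shift px',cv2.phaseCorrelate(c.mean(2).astype(np.float32),d.mean(2).astype(np.float32)))
E
```

```text
12.35 [ 0.41894766 -0.04677237  0.20810187] [-0.0127902  -0.67887302  0.6088356 ] 0.049899544890335545 r,ang 0.16093649389197043 110.0033403326474 [-0.57 -0.18  0.52  1.98  0.09  1.31  1.08]
wagon patch shift px ((-0.029588250072833944, 0.002685483186560589), 1.000212748957177)
```

View pics/j4.png

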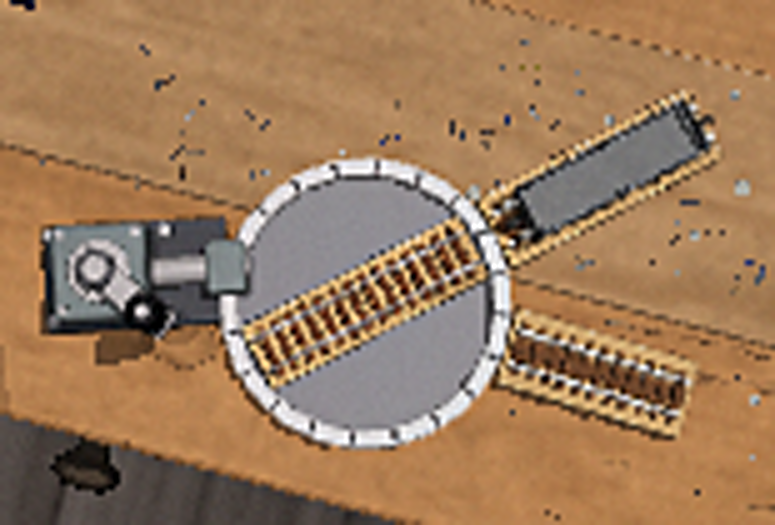

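```bash
python3 - <<'E'
from h import *
T=lambda p: np.array([260,160])+(np.array(p,float)+.5)/5-.5
b=onplane('top',[T(p) for p in((259,359.5),(473.5,246.5))],.012);r=onplane('top',[T(p) for p in((483,205),(688,92),(512,264),(720,153))],.018)
an=lambda v:np.degrees(np.arctan2(v[1],v[0]))
print('bridge',an(b[1]-b[0]),'road',an(r[1]-r[0]),an(r[3]-r[2]),'pivot-road',an(r.mean(0)-b.mean(0)))
manip.hand_in()
E
```

```text
bridge -62.355418872008784 road -61.257214632075915 -62.07901609824519 pivot-road -62.296504435576566
the job is handed in; nothing more can be done
```

I wound the crank about 615° (1.7 turns) counterclockwise, which turned the bridge by about 31°. Then I let go, moved the arm clear and handed the job in at about 12.4 s of the 51 s allowed.

- **Alignment:** the last top view puts the bridge at -62.4° and the wagon's track at -61.3° to -62.3°, depending on which edges I measured. That is within about 1° of the 6° allowed.
- **Wagon:** comparing the first and last top pictures shows a shift of about 0.03 px, so it did not move. It still looks upright on its track.
- **Forces:** the readings I took between moves stayed under 10 N, and they were near zero once the gripper was clear.

None of the checks failed or disagreed.

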